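# Shut the centrifuge and start it with the sunken key

### The job

Push the bench centrifuge's lid down until it is fully shut, and only then reach into the round well on its console with the tips of the closed fingers and press the sunken round key all the way in, keeping it in for about two seconds before letting go. Leave the key in the square well alone, do not swing the lid right back, and do not pick up or shove any of the things standing about.

Things in the scene. Friction and masses are not known exactly. Their poses are not given: they have to be found in the camera images.
- centrifuge: white bench centrifuge, fixed, 300 mm deep (own x), 260 wide (own y), 141 tall with lid shut; origin: centre of its underside. Its front (own -x, robot side, turned up to 20 degrees) is a console with two grey wells side by side 100 mm apart, centred 103 mm before the origin, a small black display between, and a ledge 112 mm above the table outside each. Behind is the rotor chamber under the lid.
- lid (a joint): angle of the lid about the hinge along its rear edge (+x side), 0 = shut (lying flat), growing as it opens up and to the rear; starts 0.55 to 1.0, stays where it is left by hinge friction, 0.6 N m. A push of a few newton near the front edge closes it; it shuts against a hard stop at 0.
- lid_hinge (a point): point on the lid's hinge axis at the middle of its rear edge, at the level of the lid's underside (127 mm above the table); own axes are the lid's: x runs from front edge to rear edge, y along the hinge, z out of the lid's outer face
- lid_front (a point): middle of the lid's front edge, on its outer (upper) face: 193 mm from the hinge axis and 14 mm above it in the lid's axes. The lid is a flat white slab 190 x 244 x 14 mm; shut, its outer face is 141 mm above the table
- round_mouth (a point): the ROUND well, 48 mm in diameter, in a 70 mm square grey block (left or right on the console); mouth flush with the console, 139 mm above the table; 30 mm deep, vertical walls. In the middle of its floor stands a white round key 24 mm across, its top 18 mm below the mouth when out. This point is the centre of the mouth, z up.
- square_mouth (a point): the SQUARE well, 44 x 44 mm, in a 70 mm square grey block (the other place); mouth flush with the console, 139 mm above the table; 30 mm deep, vertical walls. In the middle of its floor stands a white square key 22 mm wide, its top 18 mm below the mouth when out. This point is the centre of the mouth, z up. Not to be pressed.
- round_key (a joint): travel of the round key, m: 0 = out, 0.005 = fully in; spring 2.5 N at the start, 6 N fully in, returns by itself
- square_key (a joint): travel of the square key, same as the round key
- tube_rack: white tube rack 70 x 130 x 50 mm with red-capped tubes, 86 mm tall over all; loose bystander, to be left alone; origin at the centre of its underside
- tip_box: grey pipette-tip box 85 x 120 mm, 55 mm tall; loose bystander, to be left alone; origin at the centre of its underside
- wash_bottle: white plastic bottle, 60 mm diameter, 150 mm tall, blue cap; loose bystander, to be left alone; origin at the centre of its underside
- marker: black marker pen 13 mm thick, about 120 mm long, lying; loose bystander, to be left alone; its origin is the middle of its length on the underside
- ledge_jar: tiny clear sample jar, 26 mm diameter, 30 mm tall, standing on one side ledge of the centrifuge's console; loose bystander, to be left alone; origin at the centre of its underside
- reagent_jar: amber glass jar, 48 mm diameter, 75 mm tall; loose bystander, to be left alone; origin at the centre of its underside

How it is judged:
On the way, in this order (a step that is already met when the one before it is completed fails the run):
1. the lid is fully shut (value of joint lid below 0.03 rad), for 0.2 s.
2. the round key is held in for at least 1.5 s with the lid shut (value of joint round_key above 0.0035 m and value of joint lid below 0.03 rad), for 1.5 s.
At the end, for the whole second after the job is handed in: The lid is shut (within 0.03 rad), the round key has been held in at least 3.5 of its 5 mm for 1.5 s after that and is out again (within 1 mm), the square key is out, and every bystander is within 25 mm of where it stood (value of joint lid below 0.03 rad and value of joint each of round_key, square_key below 0.001 m and distance of each of tube_rack, tip_box, wash_bottle, marker, ledge_jar, reagent_jar from where it was at the start of the episode below 0.025 m); the robot touches nothing.
It fails at once if the round key is pressed (over 2 mm) while the lid is open (over 0.06 rad) (value of joint round_key above 0.002 m and value of joint lid above 0.06 rad).
It fails at once if the square key is pressed (over 2 mm) (value of joint square_key above 0.002 m).
It fails at once if the lid is raised well beyond its start range (over 1.15 rad) (value of joint lid above 1.15 rad).
It fails at once if a bystander is lifted, carried or shoved (over 25 mm) (distance of any of tube_rack, tip_box, wash_bottle, marker, ledge_jar, reagent_jar from where it was at the start of the episode above 0.025 m).
It also fails if it takes over 43 s, if anything falls off the work surface, if the arm or the gripper's body presses on something with over 40 N, if the wrist force passes 120 N, or if a joint passes its speed limit or range.

### The arm

A 7-joint arm with a two-finger parallel gripper is mounted at the origin on the work surface. World frame = base frame: x ahead of the robot, y to its left, z up, the work surface at z = 0. Lengths are in m, angles in rad, forces in N, time in s.
With the tool pointing down it reaches from about 0.4 to 0.85 m from the base axis. Payload 4.5 kg.
Tool frame: the origin (TCP) lies at the very end of the fingers, on their centre line; the grasp point (between the pads) lies 19 mm behind it; y points along the fingers, x is the direction in which the jaws open and shut, and the axes are right-handed (so a half turn about y gives the same grasp; the last joint's range is limited). The gripper opens to 88 mm and grips with 3 to 60 N. Pads are 18 mm wide; open, the fingers measure 123 mm over their backs; the gripper's body (75 mm by 187 mm) begins 45 mm behind the grasp point.
Start: joints at [1.142, 0.689, -0.195, 1.565, 0.157, 0.902, -0.215], TCP at [0.279, -0.559, 0.208] pointing down, gripper open.
Joint ranges: [-3.01, 3.01], [-0.46, 2.08], [-1.47, 1.51], [0.13, 2.56], [-1, 4.14], [0.04, 2.09], [-2.66, 2.66]. Speed limits (rad/s): [2.57, 2.57, 3.14, 3.14, 3.14, 3.14, 3.14].

### API

Orientations are given as a unit quaternion [x, y, z, w].
In Python, from plant import r gives the robot as it stands.
- The arm moves only by the shell command python3 -m inch 'ROWS' [OPENING] [FORCE]. ROWS is JSON, a list of rows, each a list of 6 numbers: the shift along the tool's x, y, z in mm, then the turn, a rotation vector about the tool's x, y, z in rad. In form: [[x, y, z, ax, ay, az], ...]. A call has 1 to 12 rows; each row shifts and turns the commanded pose from where the row before left it, along the tool's axes as they then stand; what a row does not reach is not made up. A row lasts 1/12 s, in which the tool goes at most 41.7 mm and 7.16 degrees, less where a joint would pass 70% of its speed; a pose out of reach is approached as far as the arm can. A call is refused whole if a number of a shift passes 41.7 or a number of a turn 0.125, either way. A call with a gripper value outside its range is refused whole. OPENING is the finger opening in mm, from 0 to 88.1, set as the call begins (- or left out, the last holds). The fingers move at their own pace and stop on an object; FORCE is the grip in N (left out, the last holds). Time passes only in rows, so rows that do not move let the fingers close. It gives the time, the measured TCP pose, the force and the opening at its end, in the units of the state.
- r.get_state(): the state, without advancing time (a new reading comes with each control period).
- r.snapshot(name): name is "scene" or "side" or "wrist"; returns a dict with "img" (480x640x3 uint8, red, green, blue), "range_z" (480x640 float32, m along the optical axis (not along the pixel's ray), 0 where there is no reading), "mtx" (3x3 intrinsics, pixels), "camera_from_world" (4x4, takes a point from world to camera coordinates); the wrist camera has in their place "tool_from_camera" (4x4, takes a point from camera to tool coordinates, whose origin is the TCP and whose axes are the tool frame's). Camera axes: x right, y down, z forward; pixel columns grow to the right and rows downward; lengths in m; the calibration is good to about 2 mm. The wrist camera is an equidistant fisheye: a pixel r from the principal point sees the ray r / f radians off the axis. A picture is of the moment at which its call begins: read the wrist's pose just before it.
- r.finish_job(): hands the job in, once; it reports no verdict.
The state is a dict: "clock": time; "q": joint angles; "qd": joint speeds; "joint_torque": joint torques, N m; "tool_pos": TCP position; "eef_rot": TCP orientation; "contact_force": force on the tool from outside, world axes, zero at the start; "moment": the same for the moment, N m; "opening": opening from 0.0 (shut) to 1.0 (fully open).
Only numpy, scipy, OpenCV 4.12 (cv2) and the standard library are available. Lean on these libraries where they do the work, as an engineer would, in place of code of your own. Each camera call takes 0.05 s, during which the arm holds its last target.

## Working session

There is one attempt and no reset: what is moved stays moved. The work goes in short steps, Python scripts to look and compute and a shell command to move; the robot and the scene stay as the last step left them, time stands still between calls to the robot, and variables do not carry over. Pictures are saved under pics/ and viewed, and the job is handed in when it is done.

```bash
ls; mkdir -p pics; python3 - <<'E'
from plant import r
import cv2,numpy as np,pickle
s=r.get_state();print(s)
d={}
for n in("scene","side","wrist"):
    p=r.snapshot(n);d[n]=p;cv2.imwrite(f"pics/{n}0.png",p["img"][:,:,::-1]);print(n,p["mtx"].tolist(),[ (k,np.round(v,4).tolist()) for k,v in p.items() if k in("camera_from_world","tool_from_camera")])
pickle.dump(d,open("s0.pkl","wb"))
E
```

```text
pics
{'clock': 0.0, 'q': array([ 1.14181583,  0.68998361, -0.19453207,  1.56632999,  0.15730063,
        0.90249663, -0.215154  ]), 'qd': array([-0.00077721, -0.00032359,  0.00270004,  0.00087945, -0.00020437,
        0.00101562,  0.00024904]), 'joint_torque': array([-5.48761400e-04, -5.27558613e+01, -1.26705252e+00, -1.53426933e+01,
       -5.26948844e-02,  6.55384065e-03,  1.42853837e-04]), 'tool_pos': array([ 0.2786802 , -0.55866782,  0.20721452]), 'eef_rot': array([-0.60104518,  0.37256561, -0.37142577,  0.60164977]), 'contact_force': array([-0.37496025, -0.18117002, -0.50584205]), 'moment': array([ 0.00744815, -0.00542491, -0.02739293]), 'opening': 0.9949917533029059}
scene [[532.9139997192078, 0.0, 319.0158930757082], [0.0, 532.9139997192078, 239.96487809883234], [0.0, 0.0, 1.0]] [('camera_from_world', [[0.9976, 0.0686, 0.0115, -0.5979], [0.0621, -0.8049, -0.5901, 0.0608], [-0.0312, 0.5894, -0.8073, 1.138], [0.0, 0.0, 0.0, 1.0]])]
side [[516.9055055419068, 0.0, 321.75243451363406], [0.0, 516.9055055419068, 237.71129432643988], [0.0, 0.0, 1.0]] [('camera_from_world', [[0.8224, -0.5689, 0.0031, -0.4676], [-0.4427, -0.6433, -0.6246, 0.3403], [0.3573, 0.5123, -0.781, 0.8688], [0.0, 0.0, 0.0, 1.0]])]
wrist [[371.64829954431775, 0.0, 321.63009110657293], [0.0, 371.64829954431775, 241.72073971429924], [0.0, 0.0, 1.0]] [('tool_from_camera', [[1.0, 0.0014, -0.0003, -0.0002], [0.0007, -0.2744, 0.9616, -0.1785], [0.0013, -0.9616, -0.2744, 0.0695], [0.0, 0.0, 0.0, 1.0]])]
```

View pics/scene0.png

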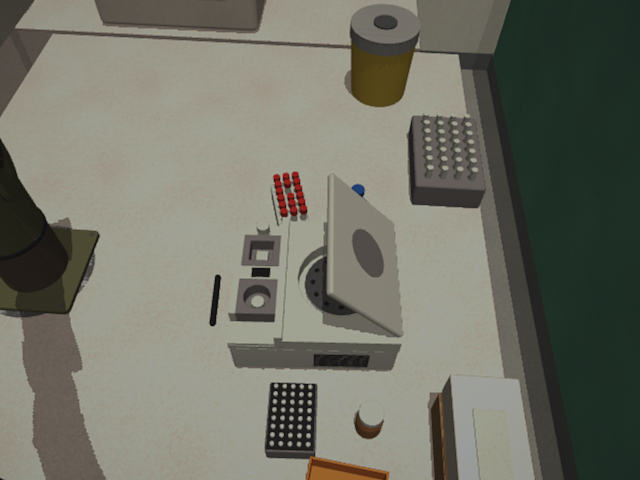

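View pics/side0.png

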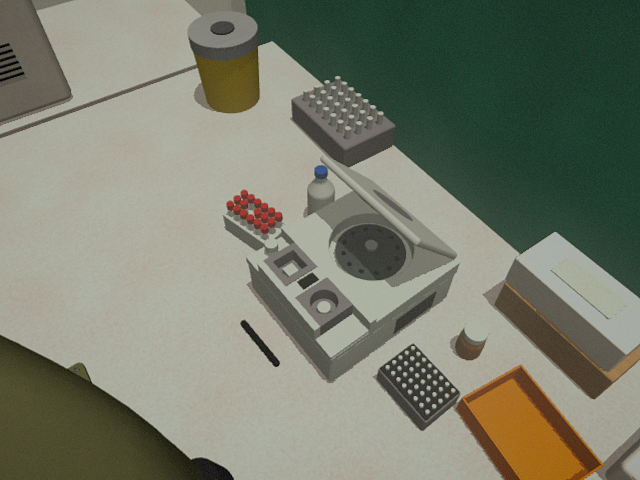

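View pics/wrist0.png

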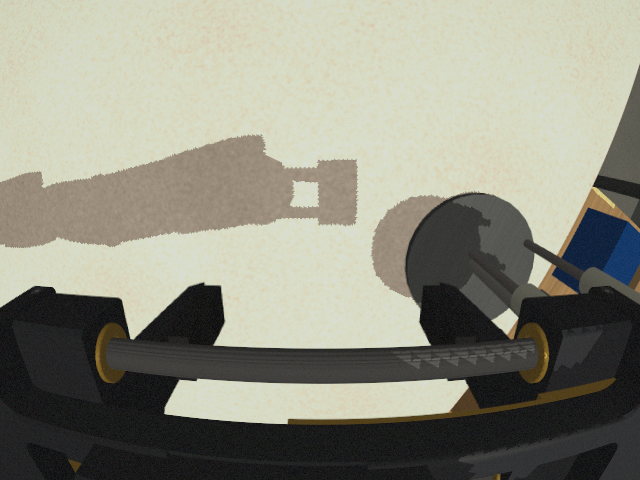

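The scene camera shows the round well at about (257,300) and the square well at (262,250). The lid's front edge runs from (331,178) to (328,292), and the marker lies in front at (215,300). I'll enlarge these and measure.

```bash
cat > h.py <<'E'
import numpy as np,pickle
from scipy.spatial.transform import Rotation as R
def ray(p,u,v,z):
    K=p["mtx"];T=np.linalg.inv(p["camera_from_world"])
    d=T[:3,:3]@np.linalg.solve(K,[u,v,1.]);o=T[:3,3];return o+d*(z-o[2])/d[2]
def dep(p,u,v):
    K=p["mtx"];T=np.linalg.inv(p["camera_from_world"]);z=float(p["range_z"][int(v),int(u)])
    return (T@np.r_[np.linalg.solve(K,[u,v,1.])*z,1])[:3]
def proj(p,X):
    X=np.atleast_2d(X);c=(p["camera_from_world"]@np.c_[X,np.ones(len(X))].T)[:3];q=p["mtx"]@c;return (q[:2]/q[2]).T
E
python3 - <<'E'
import pickle,cv2
d=pickle.load(open("s0.pkl","rb"))
a=d["scene"]["img"][210:350,190:290+0,::-1];cv2.imwrite("pics/c1.png",cv2.resize(a,None,fx=4,fy=4,interpolation=cv2.INTER_CUBIC))
a=d["side"]["img"][220:380,230:390,::-1];cv2.imwrite("pics/c2.png",cv2.resize(a,None,fx=3.75,fy=3.75,interpolation=cv2.INTER_CUBIC))
E
```

```text
(no output)
```

View pics/c1.png

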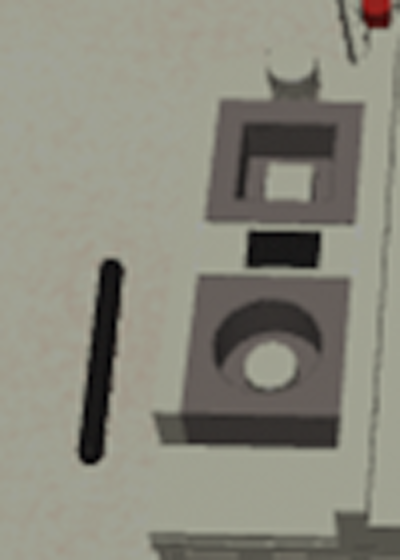

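View pics/c2.png

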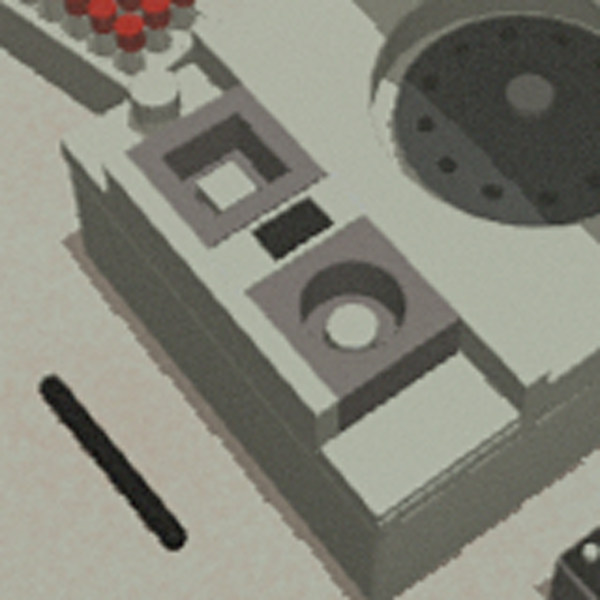

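The round well is the right-hand one. The jar stands on the left ledge, by the square well. Next I'll triangulate the grey block corners and the lid.

```bash
python3 - <<'E'
import pickle
from h import *
d=pickle.load(open("s0.pkl","rb"))
A={"scene":((190,210),4,dict(round=[(200,275),(352,278),(338,418),(185,412)],square=[(220,100),(366,103),(355,222),(205,220)])),
"side":((230,220),3.75,dict(round=[(245,292),(365,215),(462,320),(337,400)],square=[(127,152),(237,87),(327,175),(213,246)]))}
for n,(o,s,q) in A.items():
    c={}
    for k,v in q.items():
        P=np.array([ray(d[n],o[0]+(u+.5)/s-.5,o[1]+(w+.5)/s-.5,.139) for u,w in v]);c[k]=P.mean(0);print(n,k,P[:,:2].round(4).tolist(),c[k].round(4))
    e=c["square"]-c["round"];print(np.linalg.norm(e),"yaw",np.degrees(np.arctan2(-e[0],e[1])))
# depth checks
for n,pts in (("scene",[(336,190),(334,240),(332,288),(340,300),(395,325),(360,250),(390,250),(345,290)]),("side",[(325,160),(330,168),(410,230)])):
    for u,v in pts: print(n,u,v,dep(d[n],u,v).round(4))
E
```

```text
scene round [[0.4588, -0.0774], [0.5276, -0.0738], [0.5297, -0.1452], [0.4633, -0.1472]] [ 0.4949 -0.1109  0.139 ]
scene square [[0.453, 0.0213], [0.5231, 0.025], [0.5255, -0.0435], [0.4565, -0.0477]] [ 0.4895 -0.0112  0.139 ]
0.09983774814425783 yaw 3.0799210717367353
side round [[0.4575, -0.0795], [0.5268, -0.0758], [0.53, -0.1475], [0.4606, -0.1489]] [ 0.4937 -0.1129  0.139 ]
side square [[0.4535, 0.019], [0.5185, 0.0225], [0.5251, -0.0467], [0.4588, -0.0501]] [ 0.489  -0.0138  0.139 ]
0.09922050113248551 yaw 2.723798244120475
scene 336 190 [0.6234 0.0312 0.2719]
scene 334 240 [ 0.6255 -0.079   0.2766]
scene 332 288 [ 0.6272 -0.1685  0.2775]
scene 340 300 [ 0.6404 -0.176   0.2564]
scene 395 325 [ 0.7362 -0.1603  0.1576]
scene 360 250 [ 0.6701 -0.0612  0.2285]
scene 390 250 [ 0.7296 -0.0057  0.1562]
scene 345 290 [ 0.6473 -0.1571  0.255 ]
side 325 160 [0.6112 0.0531 0.2738]
side 330 168 [0.6094 0.0354 0.2696]
side 410 230 [ 0.6283 -0.1523  0.2755]
```

```bash
cat >> h.py <<'E'
def state():
    from plant import r
    s=r.get_state();return s,np.array(s["tool_pos"]),R.from_quat(s["eef_rot"])
def need(target):
    s,p,q=state();print("t",round(s["clock"],2),"pos",p.round(4),"F",np.round(s["contact_force"],1),"op",round(s["opening"],2),"q",s["q"].round(2));print("tool axes in world (cols)\n",q.as_matrix().round(3))
    print("tool shift mm",(q.inv().apply(np.array(target)-p)*1000).round(1))
E
python3 -c "
from h import *
need([.64,-.07,.36])
s,p,q=state()
# desired: y down, x along world -/+y of centrifuge
import numpy as np
for yaw in (0,90,180,270):
    c=np.radians(2.9+yaw);x=np.array([np.cos(c),np.sin(c),0]);y=np.array([0,0,-1.]);z=np.cross(x,y)
    print(yaw,(q.inv()*R.from_matrix(np.c_[x,y,z])).as_rotvec().round(3))
"
```

```text
t 0.15 pos [ 0.2788 -0.5588  0.2074] F [-0.6 -0.4  0.4] op 1.0 q [ 1.14  0.69 -0.19  1.57  0.16  0.9  -0.22]
tool axes in world (cols)
 [[ 0.447 -0.001  0.895]
 [-0.895  0.001  0.447]
 [-0.001 -1.    -0.   ]]
tool shift mm [-276.3 -152.3  541.5]
0 [-1.000e-03 -1.159e+00 -1.000e-03]
90 [-2.000e-03 -2.729e+00 -1.000e-03]
180 [ 1.000e-03  1.983e+00 -1.000e-03]
270 [ 0.     0.412 -0.001]
```

```bash
python3 -m inch '[[0,-38,0,0,0.103,0],[0,-38,0,0,0.103,0],[0,-38,0,0,0.103,0],[0,-38,0,0,0.103,0],[0,0,0,0,0,0]]' 0 20; python3 -c "
from h import *
need([.65,-.06,.36])"
```

```text
clock: 0.57
tool_pos: [0.2812, -0.5627, 0.3683]
eef_rot: [0.513, -0.483, 0.493, -0.51]
contact_force: [-0.2, -1.5, 0.8]
opening: 0.639
t 0.57 pos [ 0.2812 -0.5627  0.3683] F [-0.2 -1.5  0.8] op 0.64 q [ 1.08  0.55 -0.08  1.33  0.04  1.26 -0.53]
tool axes in world (cols)
 [[ 0.046  0.008  0.999]
 [-0.999 -0.013  0.047]
 [ 0.013 -1.     0.007]]
tool shift mm [-485.     4.5  391.7]
```

```bash
python3 -m inch '[[-24,0,20,0,0,0],[-24,0,20,0,0,0],[-24,0,20,0,0,0],[-24,0,20,0,0,0],[-24,0,20,0,0,0],[-24,0,20,0,0,0],[-24,0,20,0,0,0],[-24,0,20,0,0,0],[-24,0,20,0,0,0],[-24,0,20,0,0,0]]'; python3 -c "
from h import *
need([.65,-.06,.36])"
```

```text
clock: 1.4
tool_pos: [0.4671, -0.308, 0.3596]
eef_rot: [0.513, -0.487, 0.487, -0.513]
contact_force: [0.2, -0.3, -0.2]
opening: 0.007
t 1.4 pos [ 0.4671 -0.308   0.3596] F [ 0.2 -0.3 -0.2] op 0.01 q [ 0.58  0.45 -0.12  1.54  0.06  1.16 -1.08]
tool axes in world (cols)
 [[ 0.051 -0.001  0.999]
 [-0.999  0.     0.051]
 [-0.    -1.    -0.001]]
tool shift mm [-238.2   -0.4  195.4]
```

```bash
python3 -m inch '[[-24,0,20,0,0,0],[-24,0,20,0,0,0],[-24,0,20,0,0,0],[-24,0,20,0,0,0],[-24,0,20,0,0,0],[-24,0,20,0,0,0],[-24,0,20,0,0,0],[-24,0,20,0,0,0],[-24,0,20,0,0,0],[-10,0,8,0,0,0],[0,0,0,0,0,0]]'; python3 - <<'E'
from h import *
need([.64,-.06,.275])
from plant import r
import cv2
p=r.snapshot("side");cv2.imwrite("pics/side1.png",p["img"][:,:,::-1])
p=r.snapshot("scene");cv2.imwrite("pics/scene1.png",p["img"][:,:,::-1])
E
```

```text
clock: 2.32
tool_pos: [0.6439, -0.0699, 0.3588]
eef_rot: [-0.514, 0.486, -0.485, 0.515]
contact_force: [0.3, -0.1, -1.1]
opening: 0.007
t 2.32 pos [ 0.6439 -0.0699  0.3588] F [ 0.3 -0.1 -1.1] op 0.01 q [ 0.11  0.6  -0.14  1.26  0.08  1.29 -1.54]
tool axes in world (cols)
 [[ 0.057 -0.001  0.998]
 [-0.998  0.003  0.057]
 [-0.003 -1.    -0.001]]
tool shift mm [-9.9 83.9 -3.2]
```

View pics/side1.png

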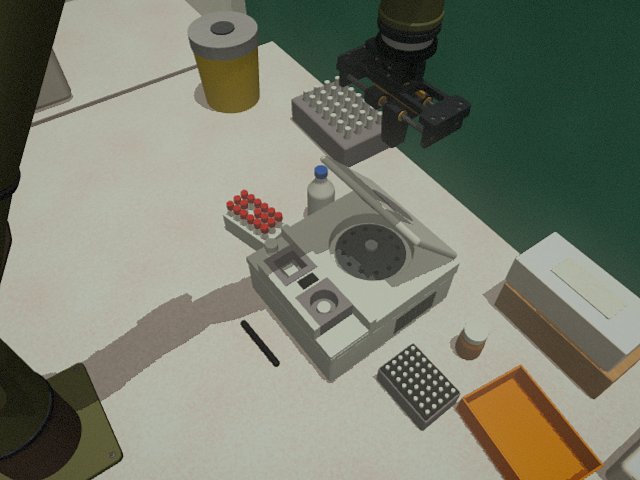

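View pics/scene1.png

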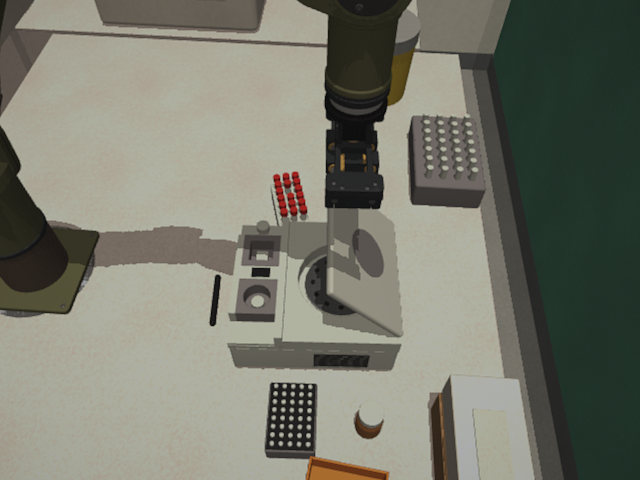

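```bash
python3 -m inch '[[0,15,1,0,0,0],[0,15,1,0,0,0],[0,15,1,0,0,0],[0,15,0,0,0,0],[0,12,0,0,0,0],[0,8,0,0,0,0],[0,8,0,0,0,0],[0,8,0,0,0,0],[0,8,0,0,0,0],[0,0,0,0,0,0]]'; python3 - <<'E'
from h import *
need([.60,-.065,.141])
from plant import r
import cv2
p=r.snapshot("side");cv2.imwrite("pics/side2.png",p["img"][60:360,200:600,::-1])
E
```

```text
clock: 3.25
tool_pos: [0.6448, -0.0744, 0.2545]
eef_rot: [0.513, -0.488, 0.487, -0.512]
contact_force: [-0.3, -0.6, -0.5]
opening: 0.007
t 3.25 pos [ 0.6448 -0.0744  0.2545] F [-0.3 -0.6 -0.5] op 0.01 q [ 0.12  0.68 -0.14  1.43  0.1   1.05 -1.56]
tool axes in world (cols)
 [[ 0.05  -0.003  0.999]
 [-0.999 -0.     0.05 ]
 [ 0.    -1.    -0.003]]
tool shift mm [-11.7 113.6 -44. ]
```

View pics/side2.png

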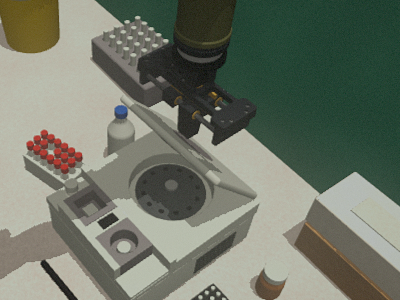

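The fingertips are behind the lid's outer face and about to touch it. I'll push down and forward.

```bash
python3 -m inch '[[0,8,-4,0,0,0],[0,8,-4,0,0,0],[0,8,-4,0,0,0],[0,8,-4,0,0,0],[0,8,-4,0,0,0],[0,8,-4,0,0,0]]'; python3 -m inch '[[0,8,-4,0,0,0],[0,8,-4,0,0,0],[0,8,-3,0,0,0],[0,8,-2,0,0,0],[0,8,-1,0,0,0],[0,6,0,0,0,0]]';  python3 - <<'E'
from h import *
need([.60,-.065,.141])
from plant import r
import cv2
p=r.snapshot("side");cv2.imwrite("pics/side3.png",p["img"][60:360,200:600,::-1])
E
```

```text
clock: 3.8
tool_pos: [0.623, -0.0752, 0.2091]
eef_rot: [-0.512, 0.486, -0.488, 0.513]
contact_force: [-0.0, -0.6, 2.6]
opening: 0.006
clock: 4.3
tool_pos: [0.6077, -0.076, 0.1613]
eef_rot: [0.513, -0.487, 0.487, -0.512]
contact_force: [-0.2, 0.4, 1.6]
opening: 0.009
t 4.3 pos [ 0.6077 -0.076   0.1613] F [-0.2  0.4  1.6] op 0.01 q [ 0.12  0.73 -0.13  1.65  0.13  0.77 -1.59]
tool axes in world (cols)
 [[ 0.051 -0.     0.999]
 [-0.999 -0.     0.051]
 [ 0.    -1.    -0.   ]]
tool shift mm [-11.4  20.3  -7.1]
```

View pics/side3.png

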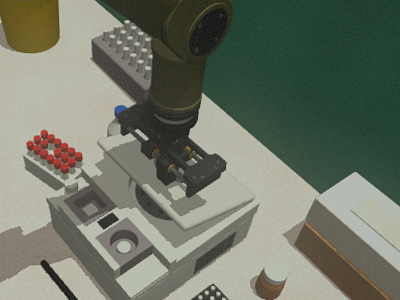

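```bash
python3 -m inch '[[0,6,-2,0,0,0],[0,5,-2,0,0,0],[0,4,-2,0,0,0],[0,3,-1,0,0,0],[0,3,0,0,0,0],[0,2,0,0,0,0],[0,0,0,0,0,0]]';  python3 - <<'E'
from h import *
need([.60,-.065,.141])
from plant import r
import cv2
p=r.snapshot("side");cv2.imwrite("pics/side4.png",p["img"][60:360,200:600,::-1])
E
```

```text
clock: 4.93
tool_pos: [0.6003, -0.0763, 0.1385]
eef_rot: [0.513, -0.487, 0.487, -0.512]
contact_force: [0.6, 0.5, 0.3]
opening: 0.003
t 4.93 pos [ 0.6003 -0.0763  0.1385] F [0.6 0.5 0.3] op 0.0 q [ 0.12  0.75 -0.13  1.69  0.13  0.71 -1.59]
tool axes in world (cols)
 [[ 0.051 -0.001  0.999]
 [-0.999 -0.     0.051]
 [-0.    -1.    -0.001]]
tool shift mm [-11.3  -2.5   0.2]
```

View pics/side4.png

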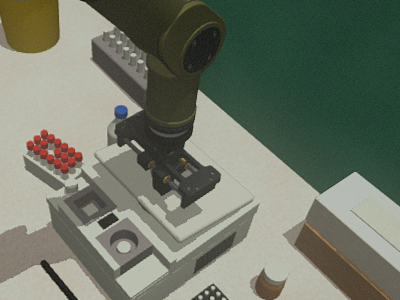

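```bash
python3 -m inch '[[0,2,0,0,0,0],[0,2,0,0,0,0],[0,0,0,0,0,0]]'
```

```text
clock: 5.23
tool_pos: [0.6009, -0.0763, 0.1348]
eef_rot: [0.513, -0.487, 0.487, -0.512]
contact_force: [0.6, 0.2, 0.8]
opening: 0.003
```

```bash
python3 -m inch '[[0,2,0,0,0,0],[0,2,0,0,0,0],[0,0,0,0,0,0]]'
```

```text
clock: 5.48
tool_pos: [0.6008, -0.0764, 0.1306]
eef_rot: [0.513, -0.487, 0.487, -0.512]
contact_force: [-0.4, 0.1, 0.9]
opening: 0.004
```

```bash
python3 - <<'E'
from h import *
from plant import r
import cv2
d={}
for n in("side","scene","wrist"):
    p=r.snapshot(n);d[n]=p
pickle.dump(d,open("s5.pkl","wb"))
cv2.imwrite("pics/side5.png",cv2.resize(d["side"]["img"][140:340,240:480,::-1],None,fx=3,fy=3,interpolation=cv2.INTER_CUBIC))
cv2.imwrite("pics/scene5.png",cv2.resize(d["scene"]["img"][160:380,200:440,::-1],None,fx=2.7,fy=2.7,interpolation=cv2.INTER_CUBIC))
cv2.imwrite("pics/wrist5.png",d["wrist"]["img"][:,:,::-1])
E
```

```text
(no output)
```

View pics/side5.png

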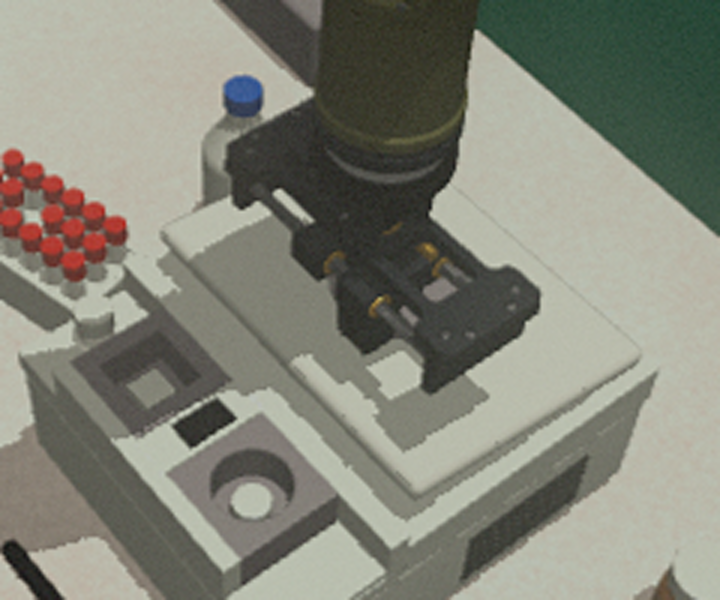

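View pics/scene5.png

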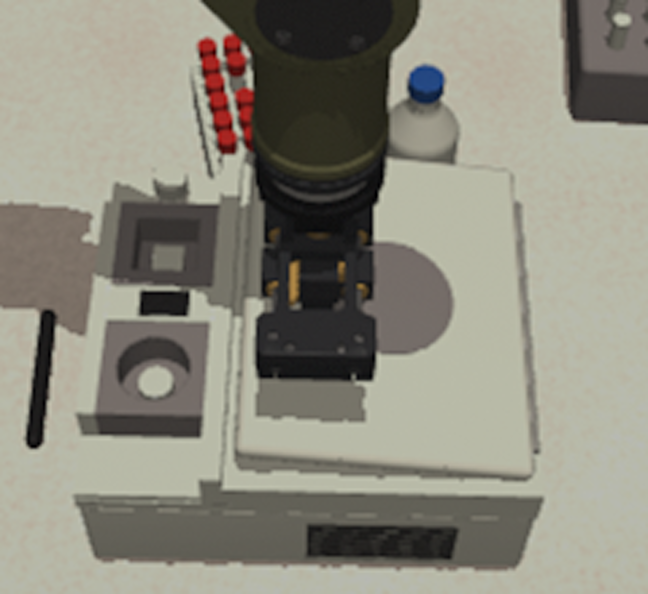

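View pics/wrist5.png

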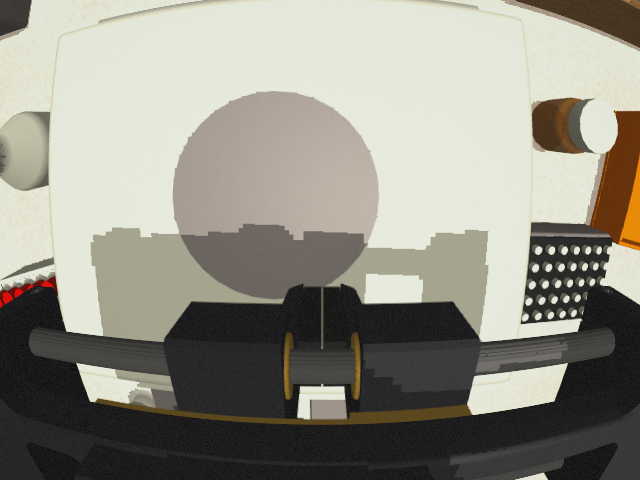

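```bash
python3 - <<'E'
from h import *
d=pickle.load(open("s5.pkl","rb"))
p=d["scene"]
for u,v in [(200+260/2.7,160+440/2.7),(200+300/2.7,160+450/2.7),(200+400/2.7,160+440/2.7),(200+500/2.7,160+440/2.7),(200+500/2.7,160+200/2.7),(200+460/2.7,160+200/2.7),(200+230/2.7,160+470/2.7),(200+120/2.7,160+450/2.7),(200+105/2.7,160+370/2.7),(150,400)]:
    print(dep(p,u,v).round(4))
K=p["mtx"];T=np.linalg.inv(p["camera_from_world"])
V,U=np.mgrid[300:335,300:385];z=p["range_z"][300:335,300:385]
P=np.stack([(U-K[0,2])/K[0,0]*z,(V-K[1,2])/K[1,1]*z,z],-1).reshape(-1,3)@T[:3,:3].T+T[:3,3]
m=(abs(P[:,2]-.15)<.03)&(P[:,1]>-.16);P=P[m];A=np.c_[P[:,:2],np.ones(len(P))];print(np.linalg.lstsq(A,P[:,2],rcond=None)[0],len(P),P[:,0].min(),P[:,0].max())
E
```

```text
[ 0.5712 -0.1708  0.1614]
[ 0.5964 -0.1752  0.1604]
[ 0.658  -0.1584  0.1501]
[ 0.7216 -0.1497  0.1425]
[0.7225 0.0415 0.1417]
[0.6939 0.0379 0.1435]
[ 0.5516 -0.1746  0.1249]
[ 0.4776 -0.1601  0.1132]
[ 0.4637 -0.1163  0.1394]
[ 0.3079 -0.2634 -0.0007]
[-0.13053482 -0.0104745   0.23704296] 1913 0.5737526822006612 0.7196619578459797
```

```bash
python3 - <<'E'
from h import *
import cv2
d=pickle.load(open("s5.pkl","rb"));s,p,q=state();print(p,s["contact_force"],s["joint_torque"].round(2))
for n in("side","scene"):
    im=d[n]["img"][:,:,::-1].copy()
    a=proj(d[n],[p,p+q.apply([0,-.064,0])]);print(n,a)
    im=cv2.resize(im,None,fx=4,fy=4,interpolation=cv2.INTER_CUBIC)
    for k,c in zip(a,((0,0,255),(0,255,0))): cv2.circle(im,tuple(int(4*x) for x in k),4,c,1)
    x,y=(4*a[0]).astype(int);cv2.imwrite(f"pics/{n}6.png",im[y-300:y+250,x-350:x+350])
    X=[dep(d[n],u,v).round(3) for u,v in (a[0],a[0]-[0,4],a[0]-[0,8])];print(X)
E
```

```text
[ 0.60100679 -0.07623642  0.13090548] [-1.96574949 -0.67267884 -0.31849561] [ 2.000e-02 -5.307e+01 -3.600e-01 -1.258e+01  0.000e+00 -7.000e-02
 -0.000e+00]
side [[360.37479759 260.49801834]
 [362.65059529 238.62073995]]
[array([ 0.587, -0.092,  0.16 ]), array([ 0.589, -0.089,  0.166]), array([ 0.59 , -0.086,  0.174])]
scene [[317.86841992 285.21898649]
 [318.22857186 265.82118294]]
[array([ 0.606, -0.161,  0.271]), array([ 0.605, -0.153,  0.269]), array([ 0.604, -0.145,  0.267])]
```

View pics/side6.png

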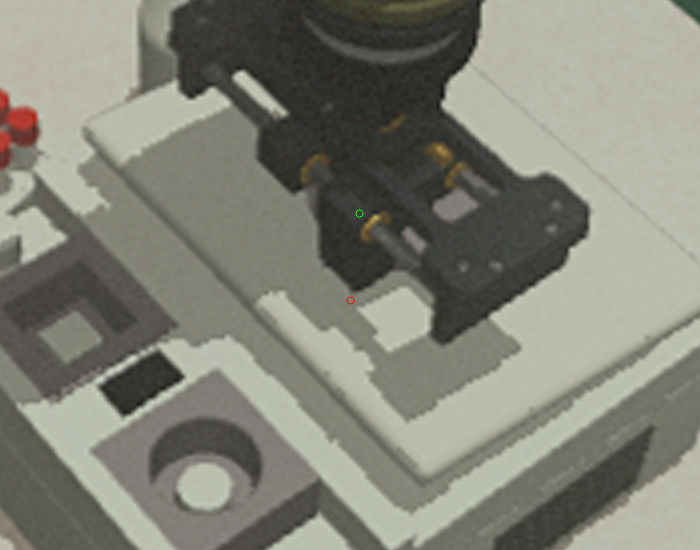

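```bash
cat >> h.py <<'E'
def wpt(p,u,v):  # tool coords
    K=p["mtx"];x=(u-K[0,2])/K[0,0];y=(v-K[1,2])/K[1,1];t=np.hypot(x,y)
    d=np.array([x/t*np.tan(t),y/t*np.tan(t),1.]) if t>1e-9 else np.array([0,0,1.])
    T=p["tool_from_camera"];return T[:3,:3]@(d*float(p["range_z"][int(v),int(u)]))+T[:3,3]
def wpx(p,X):
    T=np.linalg.inv(p["tool_from_camera"]);c=T[:3,:3]@np.array(X)+T[:3,3];h=np.hypot(c[0],c[1]);t=np.arctan2(h,c[2]);K=p["mtx"]
    return K[:2,2]+K[0,0]*t*c[:2]/h
E
python3 - <<'E'
from h import *
d0=pickle.load(open("s0.pkl","rb"))["wrist"];d=pickle.load(open("s5.pkl","rb"))["wrist"]
print("tcp px",wpx(d,[0,0,1e-6]),"tip front edge",wpx(d,[.0175,0,.009]))
s,p,q=state()
for u,v in [(300,292),(335,292),(300,300),(322,286),(280,270),(360,270),(100,100),(270,40),(500,100),(320,70),(520,240),(270,200)]:
    t=wpt(d,u,v);print(u,v,t.round(4),(p+q.apply(t)).round(4))
P0=np.array([.2788,-.5588,.2074]);Q0=R.from_quat([-0.60104518,0.37256561,-0.37142577,0.60164977])
for u,v in [(100,100),(400,100),(250,250),(205,290),(440,290)]:
    t=wpt(d0,u,v);print(u,v,t.round(4),(P0+Q0.apply(t)).round(4))
E
```

```text
tcp px [321.28520884 276.28454491] tip front edge [355.72168815 259.7412067 ]
300 292 [-0.0085 -0.0411  0.0092] [ 0.6097 -0.0672  0.172 ]
335 292 [ 0.0057 -0.0383  0.008 ] [ 0.6092 -0.0815  0.1692]
300 300 [-0.0081 -0.0494  0.0094] [ 0.61   -0.0677  0.1803]
322 286 [ 0.0003 -0.0309  0.0075] [ 0.6085 -0.0762  0.1618]
280 270 [-0.0177 -0.029   0.0141] [ 0.6142 -0.0578  0.1599]
360 270 [ 0.0167 -0.0292  0.0142] [ 0.6161 -0.0921  0.1601]
100 100 [-0.1066 -0.0176  0.0943] [0.6898 0.0351 0.1485]
270 40 [-0.0226 -0.0146  0.1145] [ 0.7142 -0.0479  0.1455]
500 100 [ 0.0812 -0.0192  0.0911] [ 0.6961 -0.1527  0.1501]
320 70 [-0.0006 -0.0167  0.0996] [ 0.7004 -0.0705  0.1476]
520 240 [ 0.0931 -0.027   0.0272] [ 0.6329 -0.1679  0.1579]
270 200 [-0.0215 -0.0257  0.044 ] [ 0.6438 -0.0525  0.1566]
100 100 [-0.2543  0.2042  0.1286] [ 0.2802 -0.2735  0.0037]
400 100 [0.0799 0.205  0.1116] [ 0.4141 -0.5802  0.0023]
250 250 [-0.0786  0.2047 -0.0494] [ 0.1993 -0.5102  0.0029]
205 290 [-0.0498 -0.0382  0.0081] [ 0.2638 -0.5107  0.2457]
440 290 [ 0.0501 -0.0383  0.0082] [ 0.3086 -0.6     0.2456]
```

```bash
python3 - <<'E'
from h import *
d0=pickle.load(open("s0.pkl","rb"))["wrist"];d=pickle.load(open("s5.pkl","rb"))["wrist"]
for dd,us in ((d0,(195,210,218,430,440)),(d,(300,310,335))):
  for u in us:
    print(u,[(v,)+tuple((wpt(dd,u,v)*1000).round(0).astype(int)) for v in range(278,304,2)])
E
```

```text
195 [(278, np.int64(-147), np.int64(205), np.int64(-84)), (280, np.int64(-147), np.int64(205), np.int64(-86)), (282, np.int64(-147), np.int64(206), np.int64(-89)), (284, np.int64(-55), np.int64(-37), np.int64(10)), (286, np.int64(-54), np.int64(-38), np.int64(10)), (288, np.int64(-54), np.int64(-39), np.int64(9)), (290, np.int64(-54), np.int64(-40), np.int64(9)), (292, np.int64(-53), np.int64(-43), np.int64(9)), (294, np.int64(-52), np.int64(-46), np.int64(9)), (296, np.int64(-52), np.int64(-46), np.int64(9)), (298, np.int64(-52), np.int64(-46), np.int64(8)), (300, np.int64(-51), np.int64(-48), np.int64(8)), (302, np.int64(-50), np.int64(-51), np.int64(8))]
210 [(278, np.int64(-128), np.int64(206), np.int64(-84)), (280, np.int64(-129), np.int64(206), np.int64(-86)), (282, np.int64(-128), np.int64(205), np.int64(-88)), (284, np.int64(-129), np.int64(205), np.int64(-91)), (286, np.int64(-49), np.int64(-34), np.int64(8)), (288, np.int64(-48), np.int64(-37), np.int64(8)), (290, np.int64(-48), np.int64(-38), np.int64(8)), (292, np.int64(-47), np.int64(-40), np.int64(8)), (294, np.int64(-4
[... 3426 characters left out ...]
4(-46), np.int64(8)), (302, np.int64(-4), np.int64(-49), np.int64(9))]
335 [(278, np.int64(6), np.int64(-29), np.int64(11)), (280, np.int64(6), np.int64(-28), np.int64(9)), (282, np.int64(6), np.int64(-30), np.int64(9)), (284, np.int64(6), np.int64(-28), np.int64(7)), (286, np.int64(6), np.int64(-32), np.int64(8)), (288, np.int64(6), np.int64(-35), np.int64(8)), (290, np.int64(6), np.int64(-37), np.int64(8)), (292, np.int64(6), np.int64(-38), np.int64(8)), (294, np.int64(6), np.int64(-40), np.int64(8)), (296, np.int64(6), np.int64(-43), np.int64(8)), (298, np.int64(5), np.int64(-44), np.int64(8)), (300, np.int64(5), np.int64(-46), np.int64(8)), (302, np.int64(5), np.int64(-49), np.int64(8))]
```

```bash
python3 - <<'E'
from h import *
d=pickle.load(open("s5.pkl","rb"))["side"]
for cx,cy in [(440,330),(440,320),(500,300),(580,240),(350,285),(350,270),(345,240),(330,250),(270,160),(185,50)]:
    u,v=360.4+(cx-350)/4,260.5+(cy-300)/4
    print(cx,cy,(dep(d,u,v)-[0,0,.1306]).round(4))
E
```

```text
440 330 [ 0.5705 -0.1637  0.1029]
440 320 [ 0.5689 -0.1644  0.1116]
500 300 [ 0.6    -0.165   0.1013]
580 240 [ 0.6349 -0.1691  0.1188]
350 285 [ 0.5887 -0.0889  0.0353]
350 270 [ 0.5897 -0.0868  0.0432]
345 240 [ 0.566  -0.1083  0.1046]
330 250 [ 0.5908 -0.0712  0.0399]
270 160 [ 0.5648 -0.0585  0.1066]
185 50 [ 0.561  -0.0019  0.1254]
```

Both cameras agree: the real fingertips end about 29 mm short of the reported TCP, and the lid is still about 0.13 rad open. I'll keep pushing, with TCP z near 0.112 as the expected shut position.

```bash
python3 -m inch '[[0,4,-1,0,0,0],[0,4,-1,0,0,0],[0,3,0,0,0,0],[0,3,0,0,0,0],[0,2,0,0,0,0],[0,0,0,0,0,0]]'
```

```text
clock: 6.13
tool_pos: [0.5984, -0.0764, 0.1143]
eef_rot: [0.513, -0.487, 0.487, -0.512]
contact_force: [0.5, -0.1, -1.3]
opening: 0.004
```

```bash
python3 -m inch '[[0,2,0,0,0,0],[0,2,0,0,0,0],[0,0,0,0,0,0]]'
```

```text
clock: 6.38
tool_pos: [0.5988, -0.0764, 0.1109]
eef_rot: [0.513, -0.487, 0.487, -0.512]
contact_force: [0.0, 0.7, 0.4]
opening: 0.002
```

```bash
python3 -m inch '[[0,1,0,0,0,0],[0,1,0,0,0,0],[0,0,0,0,0,0]]'
```

```text
clock: 6.63
tool_pos: [0.599, -0.0764, 0.1107]
eef_rot: [-0.512, 0.487, -0.487, 0.513]
contact_force: [-4.4, -0.4, 14.6]
opening: 0.004
```

Contact is 14.6 N at z = 0.1107, so the lid is on its stop and the tip offset is 30.3 mm. Next I'll lift and move over the round well.

```bash
python3 -m inch '[[0,0,0,0,0,0],[0,0,0,0,0,0],[0,-15,0,0,0,0],[0,-25,0,0,0,0],[5,-15,-15,0,0,0],[6,0,-18,0,0,0],[6,0,-18,0,0,0],[6,0,-18,0,0,0],[6,0,-18,0,0,0],[6,0,-14,0,0,0],[0,0,0,0,0,0],[0,0,0,0,0,0]]';python3 - <<'E'
from h import *
need([.4943,-.112,.16])
from plant import r
import cv2
d={}
s,p,q=state();
for n in("wrist","side","scene"): d[n]=r.snapshot(n)
d["s"]=(p,q.as_quat())
pickle.dump(d,open("s7.pkl","wb"))
print("tip axis px",[wpx(d["wrist"],[0,y,0]).round(1).tolist() for y in (-.03,.0,.03,.06)])
cv2.imwrite("pics/wrist7.png",d["wrist"]["img"][:,:,::-1])
cv2.imwrite("pics/scene7.png",cv2.resize(d["scene"]["img"][160:380,200:440,::-1],None,fx=2.7,fy=2.7,interpolation=cv2.INTER_CUBIC))
K=d["scene"]["mtx"];T=np.linalg.inv(d["scene"]["camera_from_world"]);z=d["scene"]["range_z"][225:335,345:390];V,U=np.mgrid[225:335,345:390]
P=np.stack([(U-K[0,2])/K[0,0]*z,(V-K[1,2])/K[1,1]*z,z],-1).reshape(-1,3)@T[:3,:3].T+T[:3,3]
P=P[(abs(P[:,2]-.145)<.02)];print(np.linalg.lstsq(np.c_[P[:,:2],np.ones(len(P))],P[:,2],rcond=None)[0],np.median(P[:,2]),len(P))
E
```

```text
clock: 7.63
tool_pos: [0.5002, -0.1168, 0.1642]
eef_rot: [-0.512, 0.487, -0.488, 0.512]
contact_force: [0.1, -0.7, 0.3]
opening: 0.008
t 7.63 pos [ 0.5002 -0.1168  0.1642] F [ 0.1 -0.7  0.3] op 0.01 q [ 0.23  0.61 -0.14  1.95  0.14  0.59 -1.53]
tool axes in world (cols)
 [[ 0.05   0.001  0.999]
 [-0.999 -0.     0.05 ]
 [ 0.    -1.     0.001]]
tool shift mm [-5.   4.2 -5.6]
tip axis px [[321.2, 301.0], [321.3, 276.3], [321.3, 257.9], [321.4, 243.7]]
[-0.00557922  0.0002375   0.14515196] 0.1412851811889696 4932
```

View pics/wrist7.png

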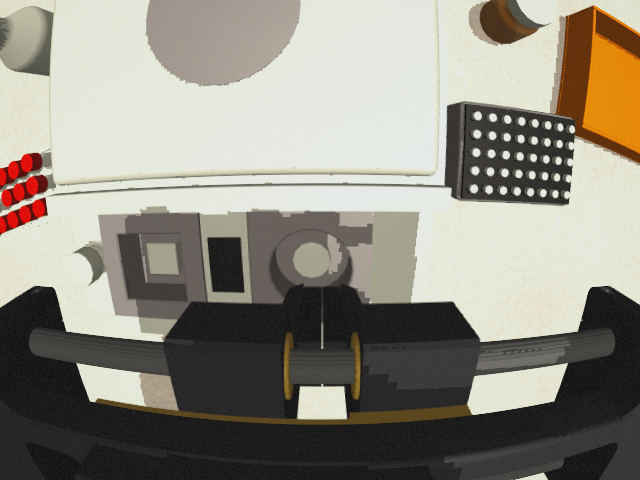

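View pics/scene7.png

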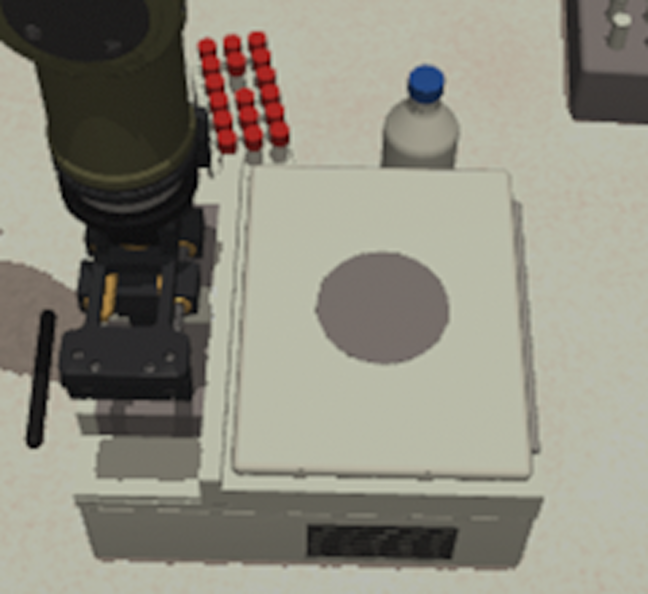

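The lid is flat: fitted slope 0.006 and height 0.1413. In the wrist picture the round key is at about (312,260), just ahead of the fingertips. I'll compute its offset from that view.

```bash
python3 - <<'E'
from h import *
d=pickle.load(open("s7.pkl","rb"));w=d["wrist"];p,q=d["s"];q=R.from_quat(q)
import cv2
cv2.imwrite("pics/w7c.png",cv2.resize(w["img"][210:310,240:400,::-1],None,fx=5,fy=5,interpolation=cv2.INTER_CUBIC))
for u,v in [(312,260),(312,244),(312,276),(294,260),(331,260),(285,240)]:
    t=wpt(w,u,v);print(u,v,(t*1000).round(1),(p+q.apply(t)).round(4))
E
```

```text
312 260 [-5.9 41.6 -5.3] [ 0.4946 -0.1112  0.1226]
312 244 [-5.8 41.8  5.1] [ 0.505  -0.1107  0.1224]
312 276 [ -5.9  41.4 -15.9] [ 0.484  -0.1116  0.1228]
294 260 [-17.1  41.6  -5.3] [ 0.494  -0.0999  0.1226]
331 260 [ 6.4 54.6 -9.7] [ 0.4909 -0.1236  0.1096]
285 240 [-23.6  52.9   4.5] [ 0.5035 -0.0929  0.1113]
```

View pics/w7c.png

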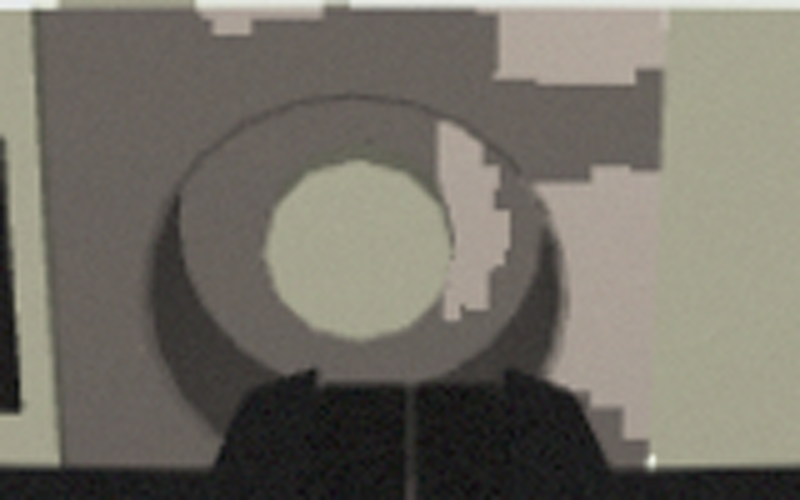

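```bash
python3 -m inch '[[-3,0,-3,0,0,0],[-2.6,0,-2.5,0,0,0],[0,0,0,0,0,0],[0,10,0,0,0,0],[0,12,0,0,0,0],[0,12,0,0,0,0],[0,8,0,0,0,0],[0,5,0,0,0,0],[0,3,0,0,0,0],[0,0,0,0,0,0],[0,0,0,0,0,0]]';python3 - <<'E'
from h import *
need([.4944,-.1115,.0907])
from plant import r
import cv2
w=r.snapshot("wrist")
cv2.imwrite("pics/w8c.png",cv2.resize(w["img"][210:310,240:400,::-1],None,fx=5,fy=5,interpolation=cv2.INTER_CUBIC))
E
```

```text
clock: 8.7
tool_pos: [0.4943, -0.1112, 0.1142]
eef_rot: [-0.512, 0.487, -0.487, 0.513]
contact_force: [1.0, -1.2, 0.4]
opening: 0.008
t 8.7 pos [ 0.4943 -0.1112  0.1142] F [ 1.  -1.2  0.4] op 0.01 q [ 0.2   0.69 -0.12  2.01  0.17  0.45 -1.56]
tool axes in world (cols)
 [[ 0.051  0.     0.999]
 [-0.999 -0.     0.051]
 [ 0.    -1.     0.   ]]
tool shift mm [ 0.3 23.5  0. ]
```

View pics/w8c.png

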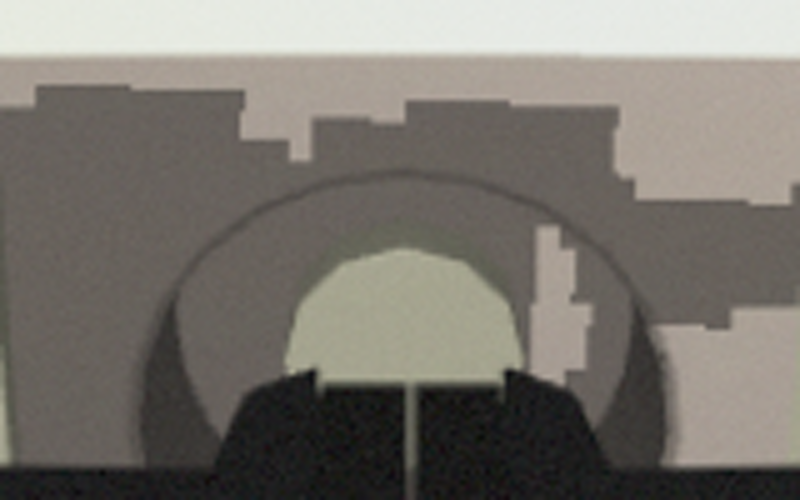

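The fingers are centred over the well and key. Now I'll go in.

```bash
python3 -m inch '[[0,6,0,0,0,0],[0,6,0,0,0,0],[0,5,0,0,0,0],[0,4,0,0,0,0],[0,0,0,0,0,0],[0,0,0,0,0,0]]'
```

```text
clock: 9.25
tool_pos: [0.4938, -0.1111, 0.0926]
eef_rot: [0.513, -0.487, 0.487, -0.512]
contact_force: [0.2, 0.6, 0.1]
opening: 0.004
```

```bash
python3 -m inch '[[0,2,0,0,0,0],[0,2,0,0,0,0],[0,2,0,0,0,0],[0,0,0,0,0,0],[0,0,0,0,0,0]]'
```

```text
clock: 9.67
tool_pos: [0.4944, -0.1112, 0.0873]
eef_rot: [-0.512, 0.487, -0.487, 0.513]
contact_force: [-0.6, 0.5, 5.3]
opening: 0.004
```

```bash
python3 -m inch '[[0,1,0,0,0,0],[0,1,0,0,0,0],[0,1,0,0,0,0],[0,0,0,0,0,0],[0,0,0,0,0,0]]'
```

```text
clock: 10.08
tool_pos: [0.4945, -0.1113, 0.0856]
eef_rot: [-0.512, 0.487, -0.488, 0.513]
contact_force: [-3.0, 1.4, 17.6]
opening: 0.006
```

At 17.6 N the key is on its stop. I'll hold it for about 2.2 s.

```bash
python3 -m inch '[[0,0,0,0,0,0],[0,0,0,0,0,0],[0,0,0,0,0,0],[0,0,0,0,0,0],[0,0,0,0,0,0],[0,0,0,0,0,0],[0,0,0,0,0,0],[0,0,0,0,0,0],[0,0,0,0,0,0],[0,0,0,0,0,0],[0,0,0,0,0,0],[0,0,0,0,0,0]]'; python3 -m inch '[[0,0,0,0,0,0],[0,0,0,0,0,0],[0,0,0,0,0,0],[0,0,0,0,0,0],[0,0,0,0,0,0],[0,0,0,0,0,0],[0,0,0,0,0,0],[0,0,0,0,0,0],[0,0,0,0,0,0],[0,0,0,0,0,0],[0,0,0,0,0,0],[0,0,0,0,0,0]]'
```

```text
clock: 11.08
tool_pos: [0.4944, -0.1112, 0.0856]
eef_rot: [-0.512, 0.487, -0.488, 0.513]
contact_force: [-3.6, 0.4, 17.8]
opening: 0.006
clock: 12.08
tool_pos: [0.4944, -0.1113, 0.0856]
eef_rot: [-0.512, 0.487, -0.488, 0.513]
contact_force: [-2.8, 0.2, 17.1]
opening: 0.003
```

```bash
python3 -m inch '[[0,-5,0,0,0,0],[0,-10,0,0,0,0],[0,-15,0,0,0,0],[0,-20,0,0,0,0],[0,-25,0,0,0,0],[0,-25,0,0,0,0],[0,-25,0,0,0,0],[0,-15,0,0,0,0],[0,0,-30,0,0,0],[0,0,-30,0,0,0],[0,0,0,0,0,0],[0,0,0,0,0,0]]';python3 - <<'E'
from h import *
need([.4944,-.1115,.0907])
from plant import r
import cv2
d={n:r.snapshot(n) for n in("wrist","side","scene")};s,p,q=state()
w=d["wrist"]
cv2.imwrite("pics/w9.png",w["img"][:,:,::-1]);cv2.imwrite("pics/s9.png",d["side"]["img"][:,:,::-1]);cv2.imwrite("pics/c9.png",d["scene"]["img"][:,:,::-1])
pickle.dump((d,p,q.as_quat()),open("s9.pkl","wb"))
for n,X in(("round key",[.4944,-.1115,.121]),("square key",[.489,-.012,.121])):
    u=wpx(w,q.inv().apply(np.array(X)-p));print(n,u,(p+q.apply(wpt(w,*u))).round(4))
E
```

```text
clock: 13.08
tool_pos: [0.4324, -0.1145, 0.2243]
eef_rot: [0.513, -0.488, 0.487, -0.512]
contact_force: [0.6, -0.1, 0.1]
opening: 0.003
t 13.08 pos [ 0.4324 -0.1145  0.2243] F [ 0.6 -0.1  0.1] op 0.0 q [ 0.27  0.44 -0.17  2.06  0.12  0.66 -1.5 ]
tool axes in world (cols)
 [[ 0.05  -0.001  0.999]
 [-0.999 -0.     0.05 ]
 [ 0.    -1.    -0.001]]
tool shift mm [1.000e-01 1.335e+02 6.230e+01]
round key [322.1611552  152.45443456] [ 0.4944 -0.1115  0.1221]
square key [194.72820987 156.12710957] [ 0.4892 -0.0131  0.1243]
```

View pics/w9.png

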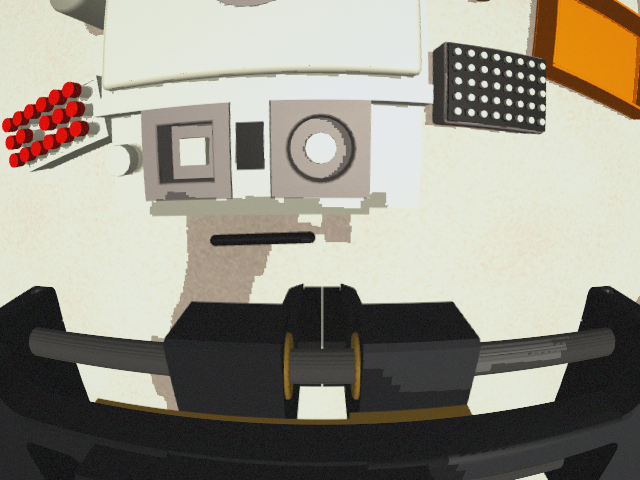

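View pics/s9.png

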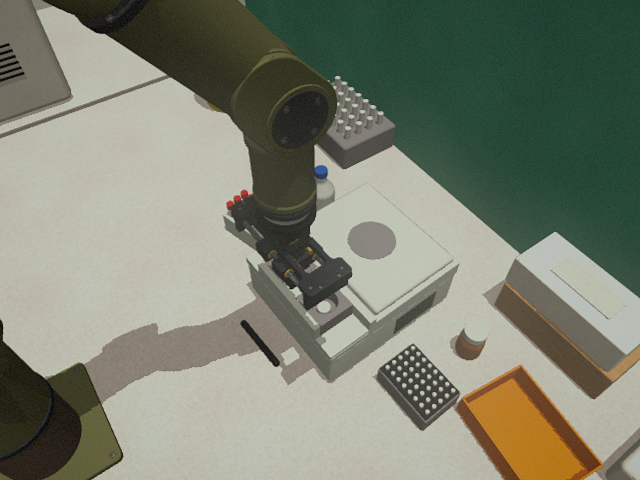

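The lid is shut, both keys stand out (tops at about 0.122), and the bystanders are where they were: the marker still runs from (243,322) to (277,364) in the side view. The arm is clear of everything, so I'm handing in.

```bash
python3 -c "
from plant import r
print(r.finish_job())"
```

```text
the job is handed in; nothing more can be done
None
```

I shut the lid, then pressed the round key fully in, held it for about 2.4 s and released it. The job was handed in at about 13 s. No verdict was reported, so the outcome rests on my own checks.

- **Lid:** I pushed it with the closed fingertips until it met its stop at about 15 N. A depth fit afterwards gave a slope of 0.006 rad and a height of 0.141 m, which is shut. I did not repeat the fit after the key press; the last pictures show it lying flat.
- **Round key:** it stayed on its stop at about 17 N throughout the hold. After release its top was back at 0.122 m, which is fully out.
- **Square key:** its top read 0.124 m (expected 0.121), so it is out. The robot never reached into its well.
- **Bystanders:** I checked these by eye only. Those visible in the last pictures were where they started, and the arm was clear of everything with no force reading.
- **One disagreement:** the real fingertips ended about 30 mm short of the stated TCP. The wrist camera and the contact with the lid both showed this. My first push therefore stopped with the lid still about 0.13 rad open. I corrected for the offset in the rest of the lid push and in the key press.

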